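# Strip the vacuum filter unit

## Task

The filtration is finished and the clamp is already off: take the filter unit on the vacuum manifold apart from the top down, one part at a time. Put the lid in the enamel saucer, the funnel over the drying peg, the white sintered disc on the perforated porcelain plate and the base, stopper down, in the cork ring, each upright, centred and set down rather than dropped. Leave the rubber stoppers in the other two ports where they are.

Things in the scene. Friction and masses are not known exactly. Their poses are not given: they have to be found in the camera images.
- lid_knob (a point): Lid, top of the stack: steel disc 46 mm across, 5 mm thick; on it an upright black knob 18 mm across, 26 mm tall; under it a round plug 32 mm across, 6 mm deep, loose in the funnel's mouth. 60 g. Point: centre of the knob, 13 mm below its top, 13 mm above the disc's upper face, 24 mm above the plug's underside. z up.
- funnel_mid (a point): Funnel, under the lid: straight steel tube, 44 mm outside, 38 mm bore, open at both ends, 85 mm tall, with a flange 50 mm across, 6 mm thick at its foot. Stands loosely on the sintered disc. About 160 g. Point: on the axis half-way up, 42.5 mm above the foot. z up along the axis.
- frit_mid (a point): White sintered disc, under the funnel: flat round slab 57 mm across, 14 mm thick, lying loosely on the base. 70 g. The point is its centre, half-way up. z up.
- base_head (a point): Base, under the sintered disc: steel head 64 mm across, 16 mm thick, then a black stopper 30 mm across, tapering, and thin stem, together 36 mm long. Head rests on a manifold port's rim (48 mm outside, 36 mm bore, 100 mm above the bench); stopper hangs loose in it and lifts straight out. About 300 g. Point: centre of the head, half-way up. z up.
- plug1_top (a point): Black rubber stopper closing one of the two other manifold ports (ports 110 mm apart in a row), to be left alone: head 45 mm across, 10 mm thick, over the port's rim. The point is the centre of its upper face, 10 mm above the rim. z up.
- plug2_top (a point): The same stopper in the other unused port.
- saucer: White enamel saucer with a dark blue rim, fixed, place of the lid: 96 mm across the rim, 14 mm tall, flat inside floor 70 mm across. Origin at the centre of its underside on the bench; the inside floor is 4 mm above it. z up.
- peg: Grey drying peg, fixed, place of the funnel: round foot 80 mm across and 10 mm thick with an upright round-ended pin 16 mm thick, whose tip is 63 mm above the bench. The funnel goes over the pin and stands on the foot. Origin at the centre of the foot's underside on the bench. z up.
- plate: White round porcelain plate with dark holes, fixed, place of the sintered disc: 94 mm across, on short feet, its flat top 18 mm above the bench. Origin on the bench under its centre. z up.
- corkring: Cork ring, fixed, place of the base: 90 mm outside, bore 46 mm right through, 42 mm tall. The base's stopper hangs in the bore and its head rests on the ring. Origin on the bench at the centre of the bore. z up.
There are look-alikes about, which are no part of the job. What is shaped like the part that bears base_head but purple is not meant.

How it is judged (in metres and radians):
On the way, in this order (a step that is already met when the one before it is completed fails the run):
1. the lid is in the saucer, released (horizontal distance between lid_knob and saucer below 0.014 m and z of lid_knob in the frame of saucer between 0.024 and 0.032 m and angle between lid_knob's own z axis and vertical below 0.12 rad and linear speed of lid below 0.02 m/s and contact force between lid and the fingers below 0.1 N), for 0.2 s.
2. the funnel stands over the peg, released (horizontal distance between funnel_mid and peg below 0.013 m and z of funnel_mid in the frame of peg between 0.0485 and 0.0565 m and angle between funnel_mid's own z axis and vertical below 0.12 rad and linear speed of funnel below 0.02 m/s and contact force between funnel and the fingers below 0.1 N), for 0.2 s.
3. the sintered disc lies on the porcelain plate, released (horizontal distance between frit_mid and plate below 0.014 m and z of frit_mid in the frame of plate between 0.021 and 0.029 m and angle between frit_mid's own z axis and vertical below 0.12 rad and linear speed of frit below 0.02 m/s and contact force between frit and the fingers below 0.1 N), for 0.2 s.
4. the base sits in the cork ring, released (horizontal distance between base_head and corkring below 0.01 m and z of base_head in the frame of corkring between 0.046 and 0.054 m and angle between base_head's own z axis and vertical below 0.12 rad and linear speed of base below 0.02 m/s and contact force between base and the fingers below 0.1 N), for 0.2 s.
At the end, for the whole second after the job is handed in: Lid on saucer floor (14 mm), funnel on the peg's foot (13 mm), disc on the plate (14 mm), base's head on the cork ring (10 mm from centre); each within 4 mm of its seated height, 7 degrees of upright, released, at rest; both stoppers moved under 12 mm (all of step 1 and all of step 2 and all of step 3 and all of step 4 and distance of each of plug1_top, plug2_top from where it was at the start of the episode below 0.012 m); the robot touches nothing.
It fails at once if a part of the filter unit is dropped (falls freely faster than 0.6 m/s, some 18 mm) ((linear speed of lid above 0.6 m/s and contact force between lid and the fingers below 0.05 N) or (linear speed of funnel above 0.6 m/s and contact force between funnel and the fingers below 0.05 N) or (linear speed of frit above 0.6 m/s and contact force between frit and the fingers below 0.05 N) or (linear speed of base above 0.6 m/s and contact force between base and the fingers below 0.05 N)).
It fails at once if a stopper is pulled or knocked out of its port (moves more than 20 mm) (distance of any of plug1_top, plug2_top from where it was at the start of the episode above 0.02 m).
It also fails if it takes over 109 s, if anything falls off the work surface, if the arm or the gripper's body presses on something with over 40 N, if the wrist force passes 120 N, or if a joint passes its speed limit or range.

## Robot

A 6-joint arm with a two-finger parallel gripper is mounted at the origin on the work surface. World frame = base frame: x ahead of the robot, y to its left, z up, the work surface at z = 0. Lengths are in mm, angles in rad, forces in N, time in s.
With the tool pointing down it reaches from about 400 to 925 mm from the base axis. Payload 12.5 kg.
Tool frame: the origin (TCP) lies midway between the tips of the shut fingers; the grasp point (between the pads) lies 19 mm behind it; z points along the fingers, y is the direction in which the jaws open and shut (so a half turn about z gives the same grasp; the last joint's range is limited). The gripper opens to 95 mm and grips with 3 to 60 N. Pads are 20 mm wide; open, the fingers measure 119 mm over their backs; the gripper's body (75 mm by 180 mm) begins 59 mm behind the grasp point.
Start: joints at [-1.212, 0.491, 1.559, -0, 1.092, -0.106], TCP at [280.177, -558.702, 214.661] pointing down, gripper open.
Joint ranges: [-3.1, 3.1], [-0.84, 2.19], [0.05, 2.79], [-1.13, 4.28], [0.06, 2.93], [-2.69, 2.69]. Speed limits (rad/s): [2.22, 2.22, 2.79, 3.14, 3.14, 3.14].

## Interface

Orientations are given as [roll, pitch, yaw] about the fixed x, y, z axes, in that order (R = Rz(yaw) Ry(pitch) Rx(roll)).
In Python, from cell import env gives the robot as it stands.
- The arm moves only by the tool drive_tool, never from a script. Its argument "increments" is a list of rows, each a list of 2 entries, a list of its own where there are three numbers: the shift along the tool's x, y, z as a fraction of full scale, then the turn, a rotation vector about the tool's x, y, z as a fraction of full scale. In form: [[[x, y, z], [ax, ay, az]], ...]. A call has 1 to 5 rows; each row shifts and turns the commanded pose from where the row before left it, along the tool's axes as they then stand; what a row does not reach is not made up. Full scale, the value 1, is 30 mm for a shift and 0.08 rad for a turn. A row lasts 1/12 s, in which the tool goes at most 41.7 mm and 7.16 degrees, less where a joint would pass 70% of its speed; a pose out of reach is approached as far as the arm can. A call with a number of a shift or a turn outside -1 to 1 is refused whole. A call with a gripper value outside its range is refused whole. "jaw" is the opening, from -1 (shut) to 1 (fully open), so that 0 is half open, set as the call begins (left out, the last holds). The fingers move at their own pace and stop on an object; the grip force is fixed at half the most. Time passes only in rows, so rows that do not move let the fingers close. It gives the time, the measured TCP pose, the force and the opening at its end, in the units of the state.
- env.state(): the state, without advancing time (a new reading comes with each control period).
- env.read_camera(name): name is "scene" or "top"; returns a dict with "pixels" (384x512x3 uint8, blue, green, red), "vertical_fov" (degrees; the focal length in pixels is half the picture's height over the tangent of half this angle, whatever the lens; pixels are square), "cx", "cy" (the principal point, pixels), "k1" (the pictures are not rectified: a ray, as slopes to the right and down, at radius r is drawn at 1 + k1 r^2 times it, then the intrinsics apply), "world_to_cam" (4x4, takes a point from world to camera coordinates). Camera axes: x right, y down, z forward; pixel columns grow to the right and rows downward; lengths in mm; the calibration is good to about 2 mm. A picture is of the moment at which its call begins. There is no depth.
- env.job_done(): hands the job in, once; it reports no verdict.
Trained networks look in a picture, given as the dict that the camera call returned (one of the last four; its "shot" number tells which), for a name from the list of things; names that differ only in an ending like _2 or _b are one class to them, and where a whole thing is asked for, a point or a joint stands for the part that bears it (a point fixed in the world has none). Each returns a list of dicts, best first, with "score" (0 to 1); they miss things now and then, are a little off and sometimes report something else, mostly with a low value. They report only what shows in the picture. A call takes as long as a camera call. They do not tell look-alikes from the thing itself.
- env.boxes_of(target, picture): "point" ([x, y, z] in mm, in world coordinates, good to about 4 mm: the middle of the surface that is visible of it).
- env.tip_of(target, picture): "point" ([x, y, z] in mm, in world coordinates, good to about 4 mm: a listed point, or the origin of a listed thing).
The state is a dict: "t": time; "joints": joint angles; "qvel": joint speeds; "tau": joint torques, N m; "eef_pos": TCP position; "tcp_rot": TCP orientation; "ft_force": force on the tool from outside, world axes, zero at the start; "moment": the same for the moment, N m; "opening": opening from 0.0 (shut) to 1.0 (fully open).
Only numpy, scipy, OpenCV 4.12 (cv2) and the standard library are available. Lean on these libraries where they do the work, as an engineer would, in place of code of your own. Each camera call takes 0.05 s, during which the arm holds its last target.

## Working session

There is one attempt and no reset: what is moved stays moved. The work goes in short steps, Python scripts to look and compute and a tool call to move; the robot and the scene stay as the last step left them, time stands still between calls to the robot, and variables do not carry over. Pictures are saved under pics/ and viewed, and the job is handed in when it is done.

Besides the shell and the picture viewer there is one more tool, called after "Request:" in YAML: its name, and indented under it one key for each argument. drive_tool: Moves the arm, as the interface text tells. Its arguments: {"type":"object","properties":{"increments":{"type":"array","items":{"type":"array"}},"jaw":{"type":"number"}},"required":["increments"]}

```bash
ls; mkdir -p pics; cat > h.py <<'E'
import numpy as np, cv2
from cell import env
def snap(n,f):
    p=env.read_camera(n); cv2.imwrite('pics/'+f,p['pixels']); return p
def proj(p,X):
    T=np.array(p['world_to_cam']); c=T[:3,:3]@np.array(X,float)+T[:3,3]
    s=c[:2]/c[2]; f=p['pixels'].shape[0]/2/np.tan(np.radians(p['vertical_fov'])/2)
    s=s*(1+p['k1']*(s@s)); return np.array([p['cx'],p['cy']])+f*s
def ray(p,uv):
    f=p['pixels'].shape[0]/2/np.tan(np.radians(p['vertical_fov'])/2)
    K=np.array([[f,0,p['cx']],[0,f,p['cy']],[0,0,1.]])
    s=cv2.undistortPoints(np.array([[uv]],float),K,np.array([p['k1'],0,0,0.]))[0,0]
    T=np.array(p['world_to_cam']); R=T[:3,:3]; o=-R.T@T[:3,3]; return o,R.T@np.array([s[0],s[1],1])
def atz(p,uv,z):
    o,d=ray(p,uv); return o+d*(z-o[2])/d[2]
names=['lid_knob','funnel_mid','frit_mid','base_head','plug1_top','saucer','peg','plate','corkring']
E
python3 - <<'E'
from h import *
print(env.state())
for n in ['scene','top']:
    p=snap(n,n+'0.png')
    print(n,p['vertical_fov'],p['cx'],p['cy'],p['k1'],np.round(p['world_to_cam'],3).tolist())
    for k in names:
        for m in ['tip_of','boxes_of']:
            for r in getattr(env,m)(k,p)[:4]:
                print(k,m,round(r['score'],2),np.round(r['point'],0),np.round(proj(p,r['point'])))
E
```

```text
pics
{'t': 0.0, 'joints': array([-1.21161621e+00,  4.91543637e-01,  1.55944947e+00, -1.15731452e-06,
        1.09169754e+00, -1.05639551e-01]), 'qvel': array([ 8.52303607e-05,  1.09000186e-03, -1.09077387e-03,  7.23566931e-05,
       -4.69320622e-04,  3.16328494e-03]), 'tau': array([-7.49904825e-05, -6.12643576e+01, -2.58180696e+01,  6.92777149e-02,
        4.81838908e-02, -9.21571291e-05]), 'eef_pos': array([ 280.07532814, -558.46060895,  214.07163364]), 'tcp_rot': array([-3.14050067e+00, -1.14755610e-04,  4.64820136e-01]), 'ft_force': array([1.24725453, 0.69015091, 0.1186606 ]), 'moment': array([-0.01543641,  0.00849636, -0.033295  ]), 'opening': 0.9984259571729948}
scene 49.68624785073708 260.39648458945004 190.98528072727527 0.0013510960255417373 [[0.046, 0.999, -0.008, -24.514], [0.621, -0.035, -0.783, -233.552], [-0.782, 0.031, -0.622, 1515.973], [0.0, 0.0, 0.0, 1.0]]
lid_knob tip_of 0.71 [595.  12. 230.] [266. 171.]
lid_knob tip_of 0.6 [584. 114. 109.] [309. 208.]
lid_knob boxes_of 0.68 [601.  14. 216.] [267. 177.]
funnel_mid tip_of 0.97 [591.   6. 172.] [264. 190.]
funnel_mid
[... 1900 characters left out ...]
0.35 [ 606. -101.  112.] [307. 175.]
base_head boxes_of 0.81 [698. 138.  50.] [221. 145.]
base_head boxes_of 0.34 [577. 116. 110.] [224. 184.]
plug1_top boxes_of 0.58 [578. 119. 108.] [224. 184.]
saucer tip_of 0.66 [437. 298.  -2.] [165. 236.]
saucer boxes_of 0.62 [435. 302.   6.] [163. 236.]
saucer boxes_of 0.22 [574.   9. 117.] [265. 186.]
peg tip_of 0.66 [456. 114.  -0.] [228. 231.]
peg boxes_of 0.98 [458. 113.  11.] [228. 230.]
plate tip_of 0.88 [ 431. -308.   -2.] [374. 243.]
plate boxes_of 0.72 [ 431. -305.   22.] [374. 243.]
corkring tip_of 0.92 [ 446. -128.   -2.] [312. 237.]
corkring boxes_of 0.73 [ 433. -305.   17.] [374. 243.]
corkring boxes_of 0.62 [ 444. -130.   40.] [314. 237.]
```

```bash
python3 - <<'E'
import cv2
a=cv2.imread('pics/scene0.png');b=cv2.imread('pics/top0.png')
cv2.imwrite('pics/s0c.png',cv2.resize(a[130:300,120:400],None,fx=2.8,fy=2.8,interpolation=2))
cv2.imwrite('pics/t0c.png',cv2.resize(b[110:280,130:410],None,fx=2.8,fy=2.8,interpolation=2))
E
```

```text
(no output)
```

View pics/s0c.png

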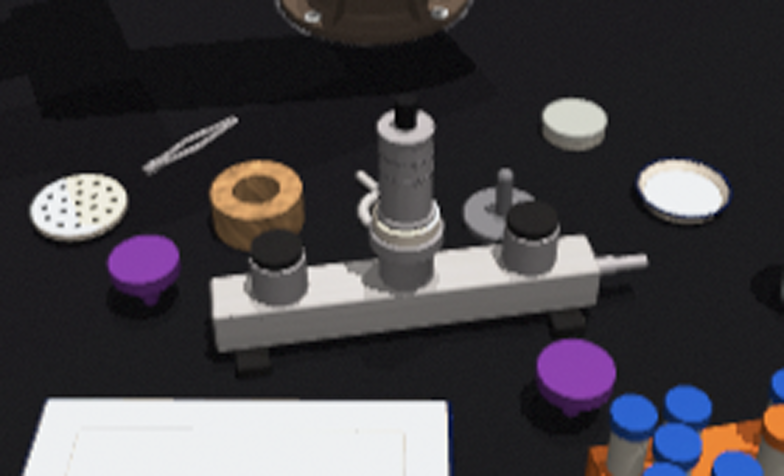

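View pics/t0c.png

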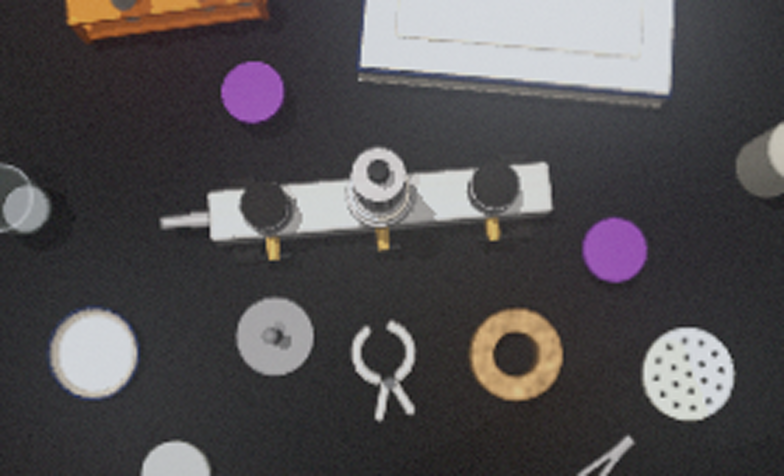

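View pics/scene0.png

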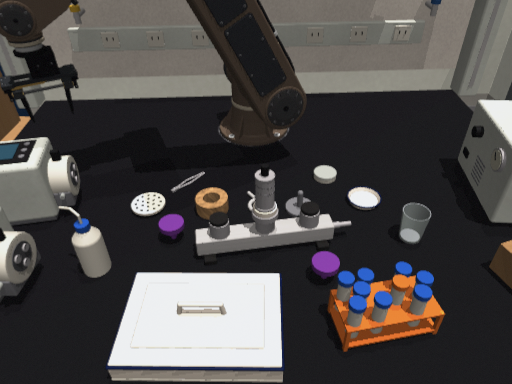

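Candidates: 
- **Lid and stack:** centre port, scene (266,171), top (265,171). The knob-like black discs at (219,220) and (309,208) are the stoppers to leave alone.
- **Base:** the steel head at scene (265,215). The purple ones at (172,224) and (326,263) are decoys.
- **Frit:** the white slab in the stack at scene (268,208). The grey-white disc at (325,174) is a decoy.
- **Places:** saucer (364,198), peg (298,206), plate (149,204) and cork ring (212,203).

Next I'll measure these more precisely.

```bash
python3 - <<'E'
from h import *
ps=[env.read_camera('top'),env.read_camera('scene')]
circ=lambda c,r:[(c[0]+r*np.cos(a),c[1]+r*np.sin(a),c[2]) for a in np.linspace(0,2*np.pi,60)]
# overlay model circles for a hypothesis
H={'saucer':((436,300,14),48),'peg':((458,113,10),40),'plate':((431,-306,18),47),'cork':((446,-129,42),45),
'corkb':((446,-129,42),23),'lid':((594,10,220),23),'knob':((594,10,246),9),'frit':((594,10,130),28.5),'base':((594,10,116),32),'pegtip':((458,113,60),8)}
for p,n,s in zip(ps,['t1','s1'],[3,3]):
    im=cv2.resize(p['pixels'],None,fx=4,fy=4,interpolation=cv2.INTER_CUBIC)
    for k,(c,r) in H.items():
        pts=np.array([proj(p,q) for q in circ(c,r)])*4+1.5
        cv2.polylines(im,[np.round(pts).astype(int)],True,(0,0,255) if k not in('knob','base') else (0,255,0),1)
    if n=='t1': a=im[480:1040,580:980];b=im[860:1040,580:980]; 
    sub=im[600:1020,600:1380] if n=='t1' else im[640:960,800:1500]
    cv2.imwrite(f'pics/{n}.png',sub)
    if n=='t1': cv2.imwrite('pics/t1b.png',im[860:1040,1180:1580]); cv2.imwrite('pics/t1a.png',im[860:1040,580:980])
E
```

```text
(no output)
```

View pics/t1.png

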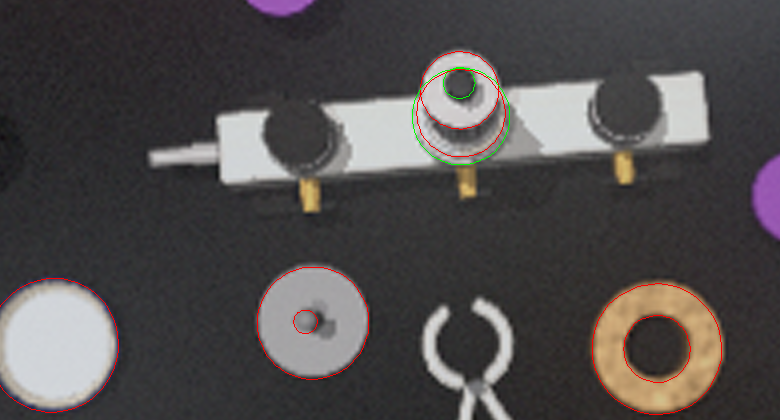

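View pics/s1.png

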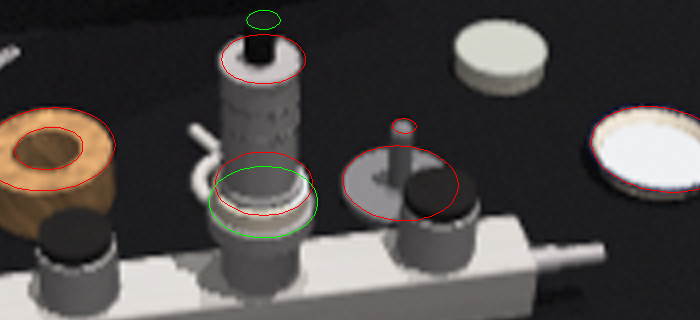

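View pics/t1b.png

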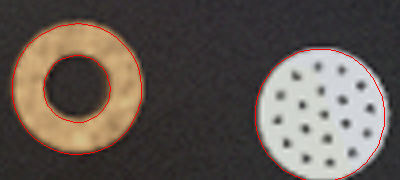

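Request:
drive_tool:
  increments:
    - [[0,0,-0.6],[0,0,1]]
    - [[0,0,-0.6],[0,0,1]]
    - [[0,0,-0.6],[0,0,1]]
    - [[0,0,-0.6],[0,0,1]]
    - [[0,0,-0.6],[0,0,1]]

```text
t: 2.42
eef_pos: [280.1, -558.6, 305.6]
tcp_rot: [3.142, -0.0, 0.061]
ft_force: [0.3, 0.7, 0.1]
opening: 0.997
```

Request:
drive_tool:
  increments:
    - [[0,0,0],[0,0,0.76]]
    - [[0.55,-1,0],[0,0,0]]
    - [[0.55,-1,0],[0,0,0]]
    - [[0.55,-1,0],[0,0,0]]
    - [[0.55,-1,0],[0,0,0]]
  jaw: -0.2

```text
t: 2.83
eef_pos: [346.0, -437.1, 304.6]
tcp_rot: [3.142, -0.0, 0.003]
ft_force: [1.1, -0.5, 0.3]
opening: 0.708
```

Request:
drive_tool:
  increments:
    - [[0.55,-1,0],[0,0,0]]
    - [[0.55,-1,0],[0,0,0]]
    - [[0.55,-1,0],[0,0,0]]
    - [[0.55,-1,0],[0,0,0]]
    - [[0.55,-1,0],[0,0,0]]

```text
t: 3.25
eef_pos: [428.1, -286.6, 304.8]
tcp_rot: [3.141, -0.0, 0.004]
ft_force: [1.1, -1.1, 0.4]
opening: 0.41
```

Request:
drive_tool:
  increments:
    - [[0.55,-1,0],[0,0,0]]
    - [[0.55,-1,0],[0,0,0]]
    - [[0.55,-1,0],[0,0,0]]
    - [[0.55,-1,0],[0,0,0]]
    - [[0.55,-1,0],[0,0,0]]

```text
t: 3.67
eef_pos: [510.0, -136.1, 304.8]
tcp_rot: [3.141, -0.0, 0.004]
ft_force: [0.2, -0.8, 0.7]
opening: 0.399
```

Request:
drive_tool:
  increments:
    - [[0.56,-1,0],[0,0,0]]
    - [[0.56,-1,0],[0,0,0]]
    - [[0.56,-1,0],[0,0,0]]
    - [[0.56,-1,0],[0,0,0]]
    - [[0.56,-0.87,0],[0,0,0]]

```text
t: 4.08
eef_pos: [593.4, 10.7, 304.7]
tcp_rot: [-3.142, -0.0, 0.004]
ft_force: [-0.2, -0.8, -1.4]
opening: 0.402
```

Request:
drive_tool:
  increments:
    - [[0,0,0],[0,0,0]]

```text
t: 4.17
eef_pos: [594.7, 12.7, 304.2]
tcp_rot: [-3.141, -0.0, 0.007]
ft_force: [0.8, -0.4, -1.0]
opening: 0.404
```

```bash
python3 - <<'E'
from h import *
for n,c in [('top',(120,220,210,320)),('scene',(100,260,200,340))]:
    p=env.read_camera(n); a,b,l,r=c
    cv2.imwrite(f'pics/{n}2.png',cv2.resize(p['pixels'][a:b,l:r],None,fx=5,fy=5,interpolation=2)[:600,:800])
print(env.state()['eef_pos'])
E
```

```text
[593.0170687    9.51017461 304.2284956 ]
```

View pics/scene2.png

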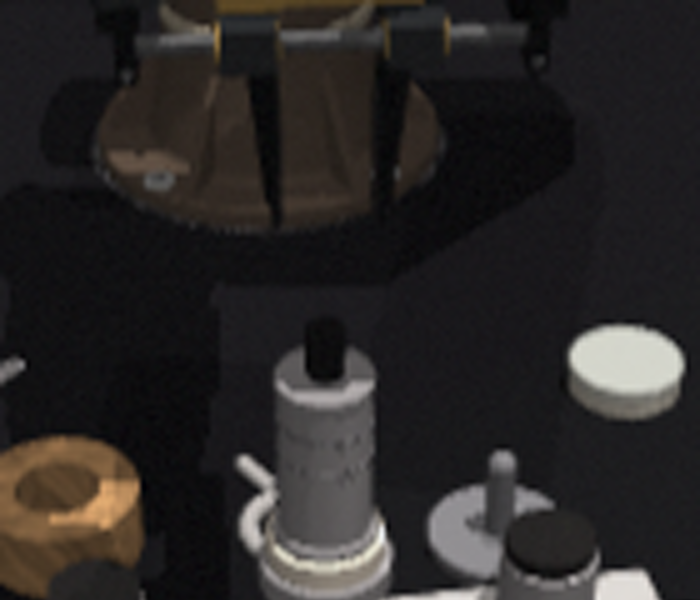

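The fingers are centred over the knob: tips at crop (275,215) and (388,210), knob at (325,322). Going down.

Request:
drive_tool:
  increments:
    - [[0,0,0.8],[0,0,0]]
    - [[0,0,0.8],[0,0,0]]
    - [[0,0,0.6],[0,0,0]]
    - [[0,0,0.4],[0,0,0]]
    - [[0,0,0.1],[0,0,0]]

```text
t: 4.68
eef_pos: [591.7, 7.5, 221.8]
tcp_rot: [-3.142, 0.003, 0.003]
ft_force: [0.9, -1.0, 0.6]
opening: 0.399
```

Request:
drive_tool:
  increments:
    - [[0,0,0],[0,0,0]]
    - [[0,0,0],[0,0,0]]
    - [[0,0,0],[0,0,0]]
    - [[0,0,0],[0,0,0]]
  jaw: -1

```text
t: 5.02
eef_pos: [593.2, 8.5, 224.6]
tcp_rot: [3.141, -0.002, 0.004]
ft_force: [0.1, 0.7, -0.9]
opening: 0.185
```

Request:
drive_tool:
  increments:
    - [[0,0,-0.2],[0,0,0]]
    - [[0,0,-0.4],[0,0,0]]
    - [[0,0,-0.4],[0,0,0]]
    - [[-0.1,-0.3,0],[0,0,0]]
    - [[-0.4,-0.7,0],[0,0,0]]

```text
t: 5.43
eef_pos: [578.7, 37.8, 254.2]
tcp_rot: [3.141, -0.002, 0.002]
ft_force: [-0.1, 0.2, -1.3]
opening: 0.18
```

Request:
drive_tool:
  increments:
    - [[-0.5,-0.9,0],[0,0,0]]
    - [[-0.5,-0.9,0],[0,0,0]]
    - [[-0.5,-0.9,0],[0,0,0]]
    - [[-0.5,-0.9,0],[0,0,0]]
    - [[-0.5,-0.9,0],[0,0,0]]

```text
t: 5.85
eef_pos: [500.8, 174.9, 253.5]
tcp_rot: [-3.142, -0.0, 0.004]
ft_force: [1.1, 0.7, -0.6]
opening: 0.181
```

Request:
drive_tool:
  increments:
    - [[-0.5,-0.9,0.5],[0,0,0]]
    - [[-0.5,-0.9,0.7],[0,0,0]]
    - [[-0.5,-0.9,0.7],[0,0,0]]
    - [[-0.5,-0.9,0.7],[0,0,0]]
    - [[-0.2,-0.5,0.7],[0,0,0]]

```text
t: 6.27
eef_pos: [433.3, 298.4, 153.8]
tcp_rot: [-3.141, -0.0, 0.006]
ft_force: [0.8, 0.5, -1.0]
opening: 0.185
```

Request:
drive_tool:
  increments:
    - [[0,0,0.7],[0,0,0]]
    - [[0,0,0.7],[0,0,0]]
    - [[0,0,0.4],[0,0,0]]
    - [[0,0,0],[0,0,0]]

```text
t: 6.6
eef_pos: [434.2, 296.0, 98.3]
tcp_rot: [3.14, 0.004, 0.005]
ft_force: [0.2, -0.3, -0.8]
opening: 0.182
```

```bash
python3 - <<'E'
from h import *
print(env.state()['eef_pos'],env.state()['opening'])
for n in ['top','scene']:
    p=env.read_camera(n)
    c=proj(p,(436,300,40)).astype(int); a,l=max(0,c[1]-60),max(0,c[0]-70)
    cv2.imwrite(f'pics/{n}3.png',cv2.resize(p['pixels'][a:a+110,l:l+140],None,fx=5,fy=5,interpolation=2))
    print(l,a)
    for k in ['lid_knob','saucer']:
        for r in env.tip_of(k,p)[:3]: print(n,k,round(r['score'],2),np.round(r['point']))
print(env.state()['eef_pos'],env.state()['t'])
E
```

```text
[434.1522218  295.98041558  98.34819451] 0.18244710589082339
90 175
top lid_knob 0.58 [437. 296. 108.]
top saucer 0.59 [595.  10. 171.]
top saucer 0.46 [436. 301.   1.]
295 129
scene lid_knob 0.45 [434. 298. 108.]
scene lid_knob 0.27 [595.  11. 106.]
scene saucer 0.82 [436. 300.   2.]
[436.10867701 296.19795468 101.57681483] 6.9
```

View pics/scene3.png

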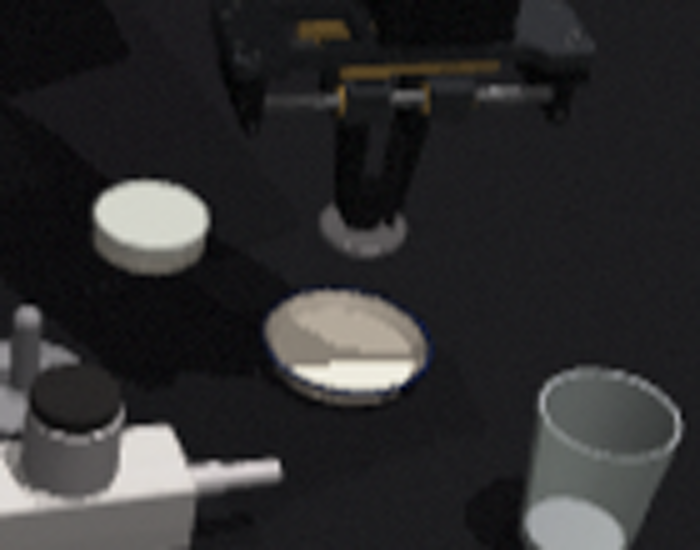

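View pics/top3.png

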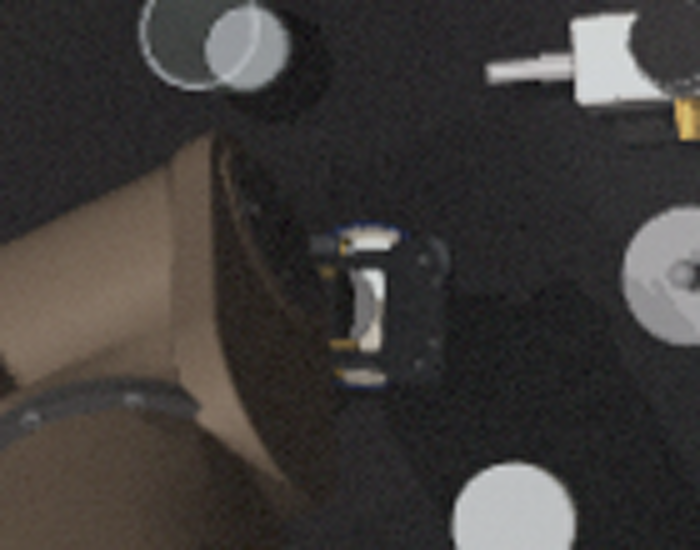

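The lid hangs level between the fingers, crop (365,228), with the saucer under it at (348,345). Lowering it.

Request:
drive_tool:
  increments:
    - [[-0.05,-0.1,0.7],[0,0,0]]
    - [[0,0,0.7],[0,0,0]]
    - [[0,0,0.7],[0,0,0]]
    - [[0,0,0.4],[0,0,0]]
    - [[0,0,0.1],[0,0,0]]

```text
t: 7.32
eef_pos: [433.9, 298.7, 21.4]
tcp_rot: [3.141, 0.001, 0.004]
ft_force: [-0.6, -0.6, -0.5]
opening: 0.182
```

Request:
drive_tool:
  increments:
    - [[0,0,0.05],[0,0,0]]
    - [[0,0,0],[0,0,0]]

```text
t: 7.48
eef_pos: [434.6, 299.1, 21.7]
tcp_rot: [-3.141, -0.001, 0.004]
ft_force: [1.1, 0.0, -1.0]
opening: 0.185
```

Request:
drive_tool:
  increments:
    - [[0,0,0.05],[0,0,0]]
    - [[0,0,0],[0,0,0]]

```text
t: 7.65
eef_pos: [434.6, 299.2, 20.3]
tcp_rot: [-3.141, -0.001, 0.004]
ft_force: [-0.4, -0.6, -0.6]
opening: 0.18
```

Request:
drive_tool:
  increments:
    - [[0,0,0.05],[0,0,0]]
    - [[0,0,0],[0,0,0]]

```text
t: 7.82
eef_pos: [434.7, 299.4, 19.3]
tcp_rot: [-3.141, -0.002, 0.004]
ft_force: [-2.1, 0.7, 10.7]
opening: 0.184
```

Request:
drive_tool:
  increments:
    - [[0,0,0.03],[0,0,0]]
    - [[0,0,0],[0,0,0]]

```text
t: 7.98
eef_pos: [434.8, 299.4, 19.2]
tcp_rot: [-3.141, -0.002, 0.004]
ft_force: [-4.6, -1.1, 23.7]
opening: 0.183
```

Contact. Releasing it and lifting away.

Request:
drive_tool:
  increments:
    - [[0,0,-0.03],[0,0,0]]
    - [[0,0,0],[0,0,0]]
    - [[0,0,0],[0,0,0]]
  jaw: -0.2

```text
t: 8.23
eef_pos: [434.4, 299.1, 18.4]
tcp_rot: [-3.141, -0.001, 0.004]
ft_force: [-0.5, 0.5, -0.3]
opening: 0.34
```

Request:
drive_tool:
  increments:
    - [[0,0,-0.3],[0,0,0]]
    - [[0,0,-0.6],[0,0,0]]
    - [[0,0,-1],[0,0,0]]
    - [[0,0,-1],[0,0,0]]
    - [[0,0,-1],[0,0,0]]
  jaw: 0.4

```text
t: 8.65
eef_pos: [433.9, 298.8, 136.7]
tcp_rot: [3.141, 0.001, 0.004]
ft_force: [0.7, 0.3, -0.3]
opening: 0.67
```

Request:
drive_tool:
  increments:
    - [[0,0,-1],[0,0,0]]
    - [[0.5,0.9,-1],[0,0,0]]
    - [[0.5,0.9,-1],[0,0,0]]
    - [[0.5,0.9,-1],[0,0,0]]
    - [[0.5,0.9,0],[0,0,0]]

```text
t: 9.07
eef_pos: [495.0, 193.3, 258.1]
tcp_rot: [-3.14, -0.008, 0.005]
ft_force: [1.4, -0.0, 0.1]
opening: 0.7
```

```bash
python3 - <<'E'
from h import *
print(env.state()['eef_pos'])
for n in ['top','scene']:
    p=env.read_camera(n)
    c=proj(p,(436,300,20)).astype(int); a,l=c[1]-40,c[0]-50
    cv2.imwrite(f'pics/{n}4.png',cv2.resize(p['pixels'][a:a+80,l:l+100],None,fx=5,fy=5,interpolation=2))
    for r in env.tip_of('lid_knob',p)[:3]: print(n,round(r['score'],2),np.round(r['point'],1))
E
```

```text
[494.99338419 193.28183161 258.13404687]
top 0.57 [437.4 300.3  26.5]
scene 0.46 [433.  301.3  24.9]
```

View pics/scene4.png

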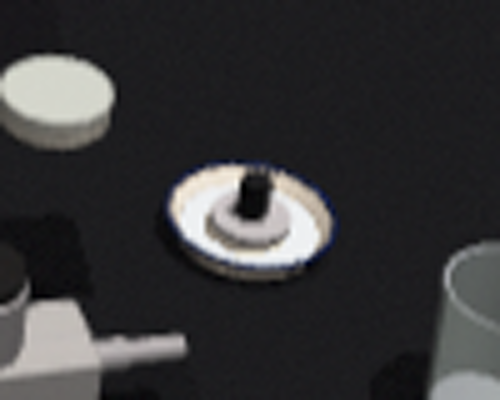

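View pics/top4.png

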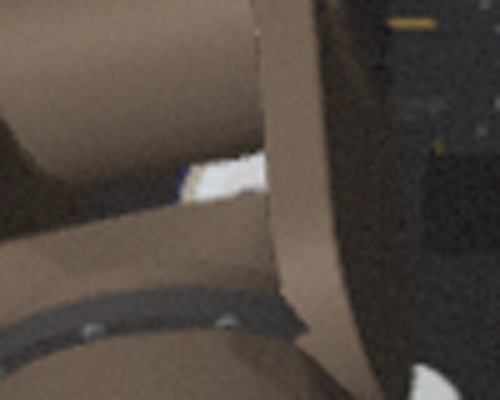

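The lid sits upright in the saucer, knob at scene crop (255,195) and centred. Now the funnel.

Request:
drive_tool:
  increments:
    - [[0.55,1,0],[0,0,0]]
    - [[0.55,1,0],[0,0,0]]
    - [[0.55,1,0],[0,0,0]]
    - [[0.55,1,0],[0,0,0]]
    - [[0.55,1,0],[0,0,0]]

```text
t: 9.68
eef_pos: [576.3, 44.1, 251.8]
tcp_rot: [-3.141, 0.001, 0.006]
ft_force: [1.0, 0.0, -0.1]
opening: 0.699
```

Request:
drive_tool:
  increments:
    - [[0.55,1,0],[0,0,0]]
    - [[0,0.05,0],[0,0,0]]
    - [[0,0,0],[0,0,0]]

```text
t: 9.93
eef_pos: [592.8, 12.5, 251.3]
tcp_rot: [-3.141, 0.002, 0.003]
ft_force: [-0.2, -0.1, -1.3]
opening: 0.698
```

```bash
python3 - <<'E'
from h import *
print(env.state()['eef_pos'])
for n in ['scene','top']:
    p=env.read_camera(n)
    print(env.state()['eef_pos'])
    cv2.imwrite(f'pics/{n}5.png',cv2.resize(p['pixels'][130:250,210:330],None,fx=5,fy=5,interpolation=2))
    for k in ['funnel_mid','frit_mid','base_head']:
      for r in env.tip_of(k,p)[:3]: print(n,k,round(r['score'],2),np.round(r['point'],1))
E
```

```text
[592.84821763  12.50915408 251.30418917]
[592.42088183  13.52675479 251.55160677]
scene funnel_mid 0.83 [593.2   3.9 171. ]
scene funnel_mid 0.38 [434.6 303.1  24.1]
scene frit_mid 0.44 [599.1  13.6 124.6]
scene base_head 0.76 [597.4  11.7 107.7]
scene base_head 0.68 [701.1 140.9  45.8]
scene base_head 0.59 [ 554.6 -225.3   39.8]
[592.44694305  14.23061474 252.3300449 ]
top funnel_mid 0.6 [ 445.5 -132.5   -0.6]
top base_head 0.85 [ 553.9 -223.7   41.5]
top base_head 0.57 [702.5 137.4  41.4]
```

View pics/scene5.png

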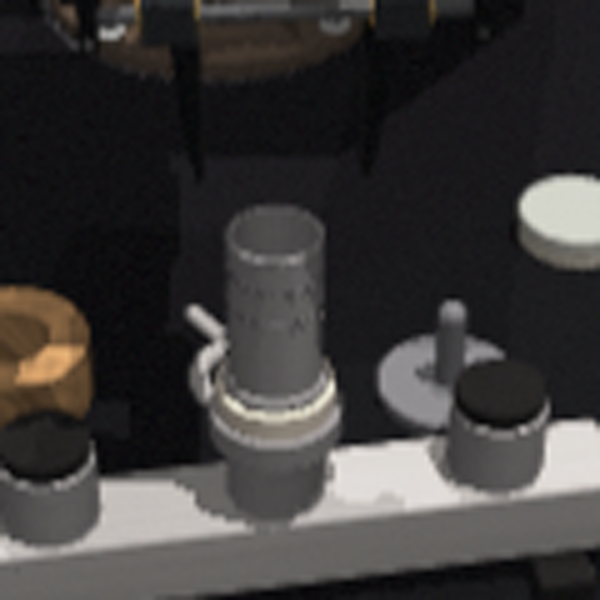

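Lid gone, funnel open at crop (275,235). The fingers are about 3 mm to the left of it in y, which I'll correct on the way down.

Request:
drive_tool:
  increments:
    - [[0,0.1,0.5],[0,0,0]]
    - [[0,0,0.7],[0,0,0]]
    - [[0,0,0.8],[0,0,0]]
    - [[0,0,0.7],[0,0,0]]
    - [[0,0,0.3],[0,0,0]]

```text
t: 10.75
eef_pos: [591.9, 10.2, 159.9]
tcp_rot: [-3.141, 0.003, 0.004]
ft_force: [-0.6, 0.5, 0.3]
opening: 0.698
```

Request:
drive_tool:
  increments:
    - [[0,0,0],[0,0,0]]
    - [[0,0,0],[0,0,0]]
    - [[0,0,0],[0,0,0]]
    - [[0,0,0],[0,0,0]]
  jaw: -1

```text
t: 11.08
eef_pos: [593.5, 9.8, 163.6]
tcp_rot: [3.141, -0.002, 0.004]
ft_force: [0.5, -0.2, 0.8]
opening: 0.478
```

Request:
drive_tool:
  increments:
    - [[0,0,0],[0,0,0]]
    - [[0,0,-0.2],[0,0,0]]
    - [[0,0,-0.4],[0,0,0]]
    - [[0,0,-0.4],[0,0,0]]
    - [[-0.4,-0.3,0],[0,0,0]]

```text
t: 11.5
eef_pos: [583.0, 17.8, 194.7]
tcp_rot: [3.141, -0.004, 0.003]
ft_force: [-0.4, 0.4, -1.0]
opening: 0.462
```

Request:
drive_tool:
  increments:
    - [[-0.8,-0.6,0],[0,0,0]]
    - [[-0.8,-0.6,0],[0,0,0]]
    - [[-0.8,-0.6,0],[0,0,0]]
    - [[-0.8,-0.6,0],[0,0,0]]
    - [[-0.8,-0.6,0],[0,0,0]]

```text
t: 11.92
eef_pos: [459.3, 108.8, 192.8]
tcp_rot: [-3.142, -0.001, 0.004]
ft_force: [0.2, 0.9, -1.5]
opening: 0.465
```

Request:
drive_tool:
  increments:
    - [[-0.1,-0.13,0.3],[0,0,0]]
    - [[0,0,0.6],[0,0,0]]
    - [[0,0,0.6],[0,0,0]]
    - [[0,0,0.3],[0,0,0]]
    - [[0,0,0],[0,0,0]]

```text
t: 12.33
eef_pos: [456.9, 112.1, 137.1]
tcp_rot: [3.141, 0.003, 0.004]
ft_force: [0.7, -0.2, -2.1]
opening: 0.464
```

```bash
python3 - <<'E'
from h import *
print(env.state()['eef_pos'],env.state()['opening'])
for n in ['scene','top']:
    p=env.read_camera(n)
    print(env.state()['eef_pos'])
    c=proj(p,(458,113,60)).astype(int); a,l=c[1]-60,c[0]-60; print(l,a)
    print((proj(p,(458,113,63))-[l,a])*5)
    cv2.imwrite(f'pics/{n}6.png',cv2.resize(p['pixels'][a:a+120,l:l+120],None,fx=5,fy=5,interpolation=2))
    for k in ['funnel_mid','peg','plug1_top']:
      for r in env.tip_of(k,p)[:3]: print(n,k,round(r['score'],2),np.round(r['point'],1))
E
```

```text
[456.90768094 112.05571414 137.14601819] 0.4643832325207083
[457.46001525 112.05033861 138.0814852 ]
240 131
[303.34384101 295.6665848 ]
scene funnel_mid 0.71 [458.4 108.5 146.6]
scene funnel_mid 0.2 [434.8 301.7  24.1]
scene peg 0.7 [463.1 112.9   1. ]
scene plug1_top 0.54 [585.6 118.  108. ]
[458.02345281 112.08264112 139.02483936]
165 169
[303.86715703 304.65307999]
```

View pics/scene6.png

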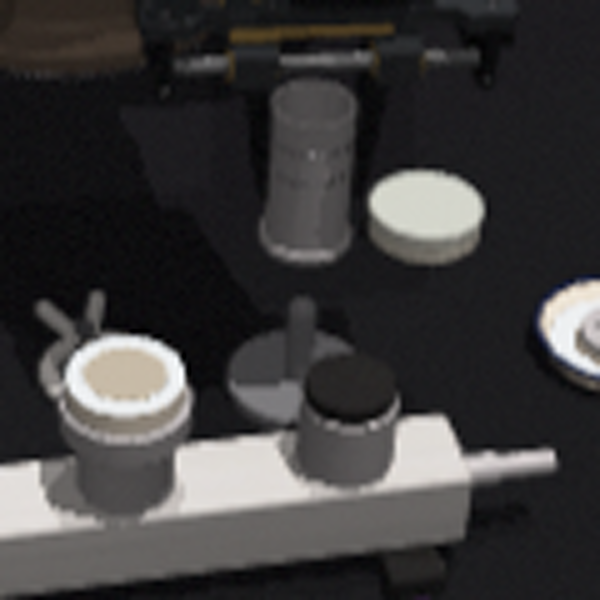

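View pics/top6.png

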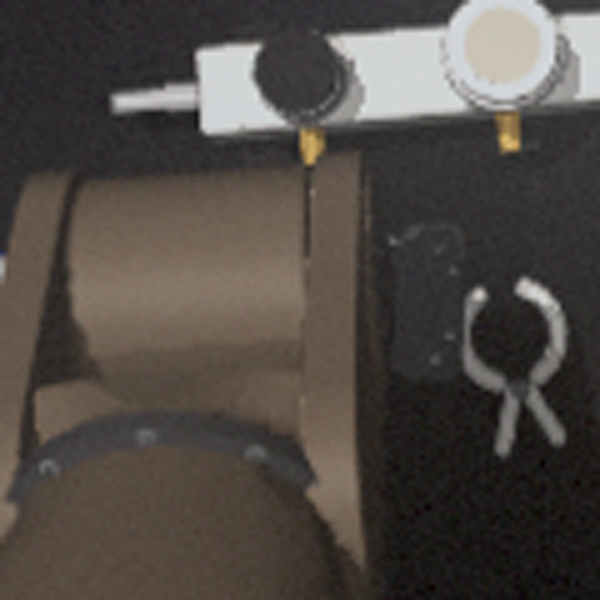

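The funnel is upright above the peg (flange at crop x≈305, pin at x≈302), and the frit has stayed on the base. Lowering it.

Request:
drive_tool:
  increments:
    - [[0,0,0.5],[0,0,0]]
    - [[0,0,0.7],[0,0,0]]
    - [[0,0,0.7],[0,0,0]]
    - [[0,0,0.7],[0,0,0]]
    - [[0,0,0.3],[0,0,0]]

```text
t: 13.15
eef_pos: [456.9, 112.0, 49.5]
tcp_rot: [3.141, 0.002, 0.004]
ft_force: [-0.1, 0.5, -1.4]
opening: 0.464
```

Request:
drive_tool:
  increments:
    - [[0,0,0.08],[0,0,0]]
    - [[0,0,0],[0,0,0]]

```text
t: 13.32
eef_pos: [457.6, 112.1, 48.8]
tcp_rot: [3.141, 0.001, 0.004]
ft_force: [-0.8, -0.9, -1.8]
opening: 0.462
```

Request:
drive_tool:
  increments:
    - [[0,0,0.05],[0,0,0]]
    - [[0,0,0],[0,0,0]]

```text
t: 13.48
eef_pos: [458.0, 112.2, 48.1]
tcp_rot: [-3.142, -0.002, 0.004]
ft_force: [1.0, 0.6, -1.7]
opening: 0.465
```

Request:
drive_tool:
  increments:
    - [[0,0,0.05],[0,0,0]]
    - [[0,0,0],[0,0,0]]

```text
t: 13.65
eef_pos: [457.8, 112.1, 46.3]
tcp_rot: [-3.142, -0.001, 0.004]
ft_force: [-0.1, -0.7, -0.8]
opening: 0.462
```

Request:
drive_tool:
  increments:
    - [[0,0,0.05],[0,0,0]]
    - [[0,0,0],[0,0,0]]

```text
t: 13.82
eef_pos: [457.6, 112.1, 44.3]
tcp_rot: [3.142, -0.0, 0.004]
ft_force: [-1.1, -1.2, -1.6]
opening: 0.459
```

Request:
drive_tool:
  increments:
    - [[0,0,0.05],[0,0,0]]
    - [[0,0,0],[0,0,0]]

```text
t: 13.98
eef_pos: [457.7, 112.1, 43.4]
tcp_rot: [3.142, -0.001, 0.004]
ft_force: [-2.1, -0.6, 10.7]
opening: 0.466
```

Contact at the expected height. Releasing and going straight up.

Request:
drive_tool:
  increments:
    - [[0,0,0],[0,0,0]]
    - [[0,0,0],[0,0,0]]
    - [[0,0,0],[0,0,0]]
    - [[0,0,0],[0,0,0]]
    - [[0,0,0],[0,0,0]]
  jaw: 0.6

```text
t: 14.4
eef_pos: [457.5, 112.1, 42.7]
tcp_rot: [3.141, 0.0, 0.004]
ft_force: [0.5, -0.4, -0.2]
opening: 0.753
```

Request:
drive_tool:
  increments:
    - [[0,0,-0.4],[0,0,0]]
    - [[0,0,-0.8],[0,0,0]]
    - [[0,0,-1],[0,0,0]]
    - [[0,0,-1],[0,0,0]]
    - [[0,0,-1],[0,0,0]]

```text
t: 14.82
eef_pos: [457.2, 112.1, 170.1]
tcp_rot: [3.141, 0.001, 0.004]
ft_force: [0.5, -0.2, -0.4]
opening: 0.798
```

Request:
drive_tool:
  increments:
    - [[0.7,0.5,0],[0,0,0]]
    - [[0.8,0.6,0],[0,0,0]]
    - [[0.8,0.6,0],[0,0,0]]
    - [[0.8,0.6,0],[0,0,0]]
    - [[0.8,0.6,0],[0,0,0]]

```text
t: 15.23
eef_pos: [575.9, 24.6, 168.8]
tcp_rot: [3.142, -0.0, 0.004]
ft_force: [-0.2, -0.1, 0.5]
opening: 0.8
```

```bash
python3 - <<'E'
from h import *
print(env.state()['eef_pos'],env.state()['opening'])
for n in ['scene','top']:
    p=env.read_camera(n)
    print(env.state()['eef_pos'])
    a,l=(130,230) if n=='scene' else (130,190)
    cv2.imwrite(f'pics/{n}7.png',cv2.resize(p['pixels'][a:a+120,l:l+120],None,fx=5,fy=5,interpolation=2))
    for k in ['funnel_mid','frit_mid','base_head']:
      for r in env.tip_of(k,p)[:3]: print(n,k,round(r['score'],2),np.round(r['point'],1))
E
```

```text
[575.85515633  24.60937303 168.83326359] 0.7998935842194572
[579.78834268  21.79072583 168.69892743]
scene funnel_mid 0.8 [456.2 106.8  52.6]
scene base_head 0.96 [701.7 141.3  46.7]
scene base_head 0.76 [ 553.  -227.9   43.1]
scene base_head 0.63 [595.3  12.7 105.8]
[574.14234271  25.78886579 168.38305045]
top base_head 0.52 [704.  141.   45.3]
```

View pics/scene7.png

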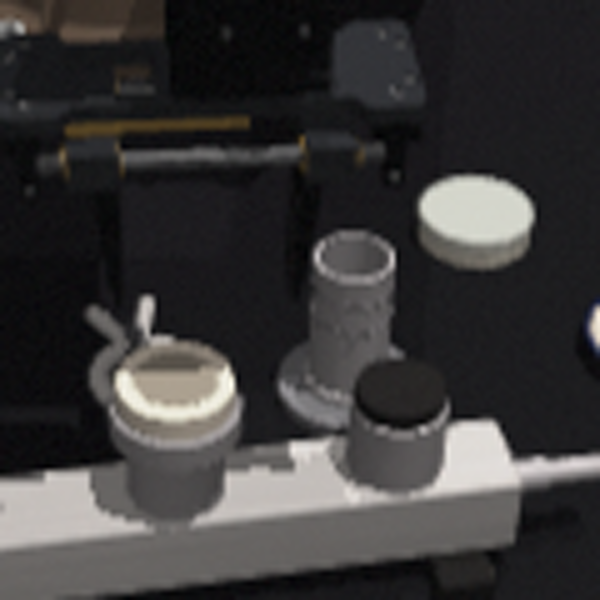

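View pics/top7.png

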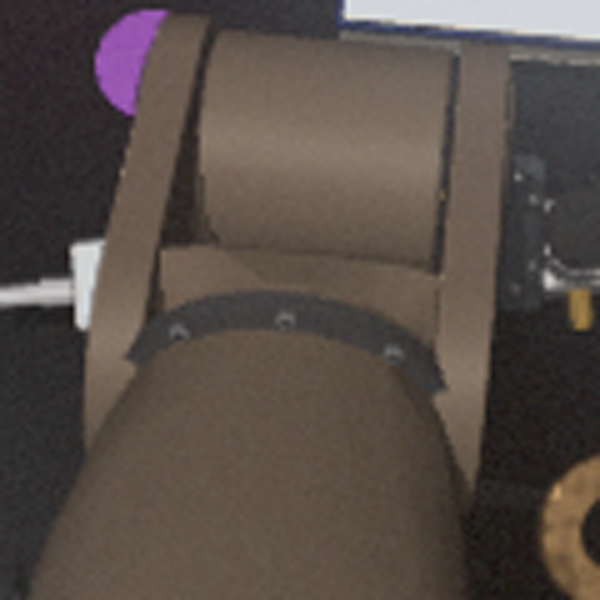

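```bash
python3 - <<'E'
from h import *
p=env.read_camera('scene')
im=cv2.resize(p['pixels'],None,fx=6,fy=6,interpolation=2)
def circ(c,r,col):
    pts=np.array([proj(p,(c[0]+r*np.cos(a),c[1]+r*np.sin(a),c[2])) for a in np.linspace(0,6.283,60)])*6+2.5
    cv2.polylines(im,[np.round(pts).astype(int)],True,col,1)
circ((458,113,10),40,(0,0,255));circ((458,113,95),22,(0,255,0));circ((458,113,16),25,(0,255,0))
circ((594,10,130),28.5,(0,0,255));circ((594,10,116),32,(0,255,0));
cv2.imwrite('pics/s8.png',im[1000:1500,1440:2040])
E
```

```text
(no output)
```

View pics/s8.png

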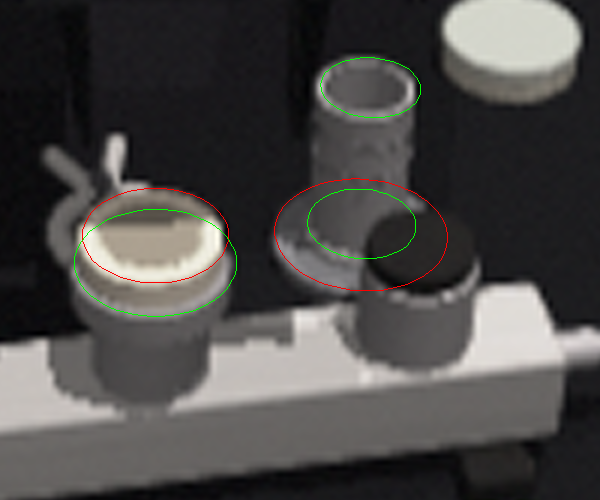

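The funnel matches its modelled place on the peg to within about 2 mm. Next the frit, gripped with the tips just above the base head.

Request:
drive_tool:
  increments:
    - [[0.5,0.4,0],[0,0,0]]
    - [[0.1,0.1,0],[0,0,0]]
    - [[0,0,0.5],[0,0,0]]
    - [[0,0,0.6],[0,0,0]]
    - [[0,0,0.4],[0,0,0]]

```text
t: 16.1
eef_pos: [592.2, 11.0, 122.7]
tcp_rot: [-3.142, 0.001, 0.004]
ft_force: [1.1, 0.4, -0.6]
opening: 0.8
```

Request:
drive_tool:
  increments:
    - [[0,0,0],[0,0,0]]
    - [[0,0,0],[0,0,0]]
    - [[0,0,0],[0,0,0]]

```text
t: 16.35
eef_pos: [593.1, 10.9, 124.6]
tcp_rot: [3.141, -0.001, 0.004]
ft_force: [0.3, 0.0, 0.8]
opening: 0.8
```

Request:
drive_tool:
  increments:
    - [[0,0,0],[0,0,0]]
    - [[0,0,0],[0,0,0]]
    - [[0,0,0],[0,0,0]]

```text
t: 16.6
eef_pos: [593.1, 10.7, 124.5]
tcp_rot: [3.141, -0.001, 0.004]
ft_force: [-0.2, 0.4, 0.2]
opening: 0.801
```

Settled at 124.5, so 5 mm more brings it to 119.5.

Request:
drive_tool:
  increments:
    - [[0,0.03,0.17],[0,0,0]]
    - [[0,0,0],[0,0,0]]
    - [[0,0,0],[0,0,0]]

```text
t: 16.85
eef_pos: [592.8, 9.7, 118.4]
tcp_rot: [3.142, 0.001, 0.004]
ft_force: [0.1, 1.5, 0.2]
opening: 0.797
```

```bash
python3 - <<'E'
from h import *
p=env.read_camera('scene'); print(env.state()['eef_pos'])
cv2.imwrite('pics/s9.png',cv2.resize(p['pixels'][150:250,210:320],None,fx=6,fy=6,interpolation=2))
E
```

```text
[592.88342815   9.73245598 118.53058499]
```

View pics/s9.png

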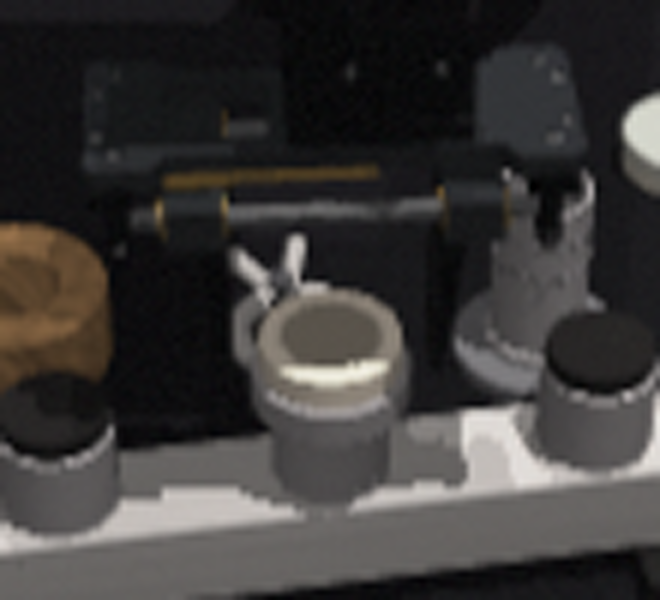

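Request:
drive_tool:
  increments:
    - [[0,0,-0.02],[0,0,0]]
    - [[0,0,0],[0,0,0]]
    - [[0,0,0],[0,0,0]]
    - [[0,0,0],[0,0,0]]
    - [[0,0,0],[0,0,0]]
  jaw: -1

```text
t: 17.32
eef_pos: [593.0, 9.8, 119.4]
tcp_rot: [3.141, -0.0, 0.004]
ft_force: [0.2, -0.2, 0.2]
opening: 0.591
```

Request:
drive_tool:
  increments:
    - [[0,0,-0.1],[0,0,0]]
    - [[0,0,-0.2],[0,0,0]]
    - [[0,0,-0.3],[0,0,0]]
    - [[0,0,-0.4],[0,0,0]]
    - [[0,0,0],[0,0,0]]

```text
t: 17.73
eef_pos: [594.0, 9.7, 152.0]
tcp_rot: [3.141, -0.004, 0.004]
ft_force: [0.1, -0.9, -0.2]
opening: 0.59
```

```bash
python3 - <<'E'
from h import *
p=env.read_camera('scene'); print(env.state()['eef_pos'],env.state()['opening'])
cv2.imwrite('pics/s10.png',cv2.resize(p['pixels'][150:250,210:320],None,fx=6,fy=6,interpolation=2))
E
```

```text
[593.5779936    9.74092759 150.86826429] 0.5943780046181546
```

View pics/s10.png

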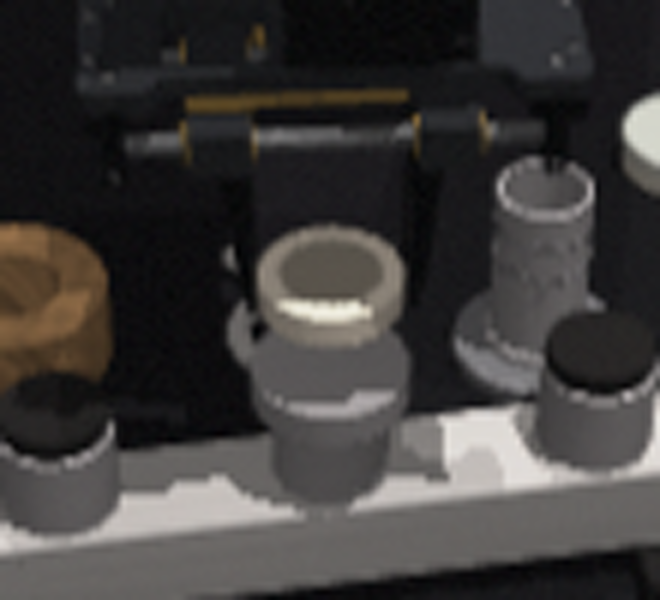

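The frit is lifted level, with the steel base left in its port. Carrying it to the plate.

Request:
drive_tool:
  increments:
    - [[-0.2,0.4,0],[0,0,0]]
    - [[-0.4,0.8,0],[0,0,0]]
    - [[-0.5,1,0],[0,0,0]]
    - [[-0.5,1,0],[0,0,0]]
    - [[-0.5,1,0],[0,0,0]]

```text
t: 18.2
eef_pos: [529.0, -117.9, 148.8]
tcp_rot: [-3.142, 0.001, 0.005]
ft_force: [0.9, -0.4, -0.4]
opening: 0.591
```

Request:
drive_tool:
  increments:
    - [[-0.5,1,0],[0,0,0]]
    - [[-0.5,1,0],[0,0,0]]
    - [[-0.5,1,0],[0,0,0]]
    - [[-0.5,1,0],[0,0,0]]
    - [[-0.5,1,0.2],[0,0,0]]

```text
t: 18.62
eef_pos: [454.7, -268.6, 143.7]
tcp_rot: [3.141, -0.001, 0.004]
ft_force: [1.3, -0.4, -0.9]
opening: 0.601
```

Request:
drive_tool:
  increments:
    - [[-0.5,0.8,0.4],[0,0,0]]
    - [[-0.3,0.5,0.6],[0,0,0]]
    - [[0,0,0.6],[0,0,0]]
    - [[0,0,0.4],[0,0,0]]
    - [[0,0,0],[0,0,0]]

```text
t: 19.03
eef_pos: [430.4, -305.7, 80.9]
tcp_rot: [-3.139, 0.003, 0.003]
ft_force: [0.4, 1.1, -1.1]
opening: 0.587
```

```bash
python3 - <<'E'
from h import *
for n in ['scene','top']:
    p=env.read_camera(n); s=env.state();print(s['eef_pos'],s['opening'])
    c=proj(p,(431,-306,18)).astype(int); a,l=c[1]-50,c[0]-55
    im=cv2.resize(p['pixels'],None,fx=5,fy=5,interpolation=2)
    pts=np.array([proj(p,(431+47*np.cos(t),-306.5+47*np.sin(t),18)) for t in np.linspace(0,6.283,60)])*5+2
    cv2.polylines(im,[np.round(pts).astype(int)],True,(0,0,255),1)
    cv2.imwrite(f'pics/{n}11.png',im[a*5:(a+90)*5,l*5:(l+110)*5])
    for k in ['frit_mid','plate']:
      for r in env.tip_of(k,p)[:2]: print(n,k,round(r['score'],2),np.round(r['point'],1))
E
```

```text
[ 431.0820982  -305.77522891   82.24731656] 0.5925669927772211
scene frit_mid 0.79 [ 431.8 -302.2   82.8]
[ 432.37784232 -306.02490322   84.00600949] 0.5885803946085402
```

View pics/scene11.png

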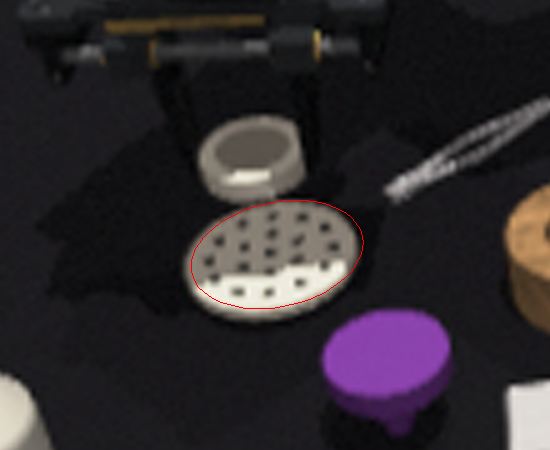

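View pics/top11.png

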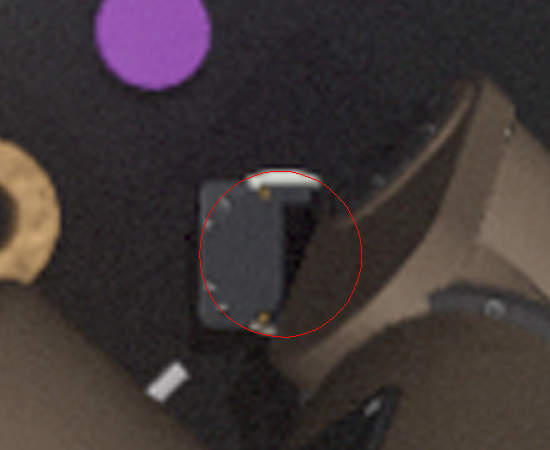

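The frit is level above the plate, at scene crop (252,158) with the plate at (277,254). Lowering it.

Request:
drive_tool:
  increments:
    - [[0,0,0.5],[0,0,0]]
    - [[0,0,0.6],[0,0,0]]
    - [[0,0,0.5],[0,0,0]]
    - [[0,0,0.2],[0,0,0]]
    - [[0,0,0],[0,0,0]]

```text
t: 19.75
eef_pos: [432.0, -305.5, 28.7]
tcp_rot: [-3.141, 0.001, 0.004]
ft_force: [-1.0, -0.4, -0.7]
opening: 0.593
```

Request:
drive_tool:
  increments:
    - [[0,0,0.05],[0,0,0]]
    - [[0,0,0],[0,0,0]]
    - [[0,0,0],[0,0,0]]

```text
t: 20.0
eef_pos: [432.6, -306.1, 28.6]
tcp_rot: [3.141, -0.001, 0.004]
ft_force: [0.1, 0.4, -0.5]
opening: 0.591
```

Request:
drive_tool:
  increments:
    - [[0,0,0.05],[0,0,0]]
    - [[0,0,0],[0,0,0]]

```text
t: 20.17
eef_pos: [432.3, -306.0, 26.6]
tcp_rot: [3.141, -0.001, 0.004]
ft_force: [-0.3, 0.2, 0.0]
opening: 0.591
```

Request:
drive_tool:
  increments:
    - [[0,0,0.08],[0,0,0]]
    - [[0,0,0],[0,0,0]]
    - [[0,0,0],[0,0,0]]

```text
t: 20.42
eef_pos: [432.2, -305.9, 23.8]
tcp_rot: [-3.142, 0.0, 0.004]
ft_force: [0.0, -0.3, -0.9]
opening: 0.593
```

Request:
drive_tool:
  increments:
    - [[0,0,0.04],[0,0,0]]
    - [[0,0,0],[0,0,0]]

```text
t: 20.58
eef_pos: [432.2, -305.9, 22.6]
tcp_rot: [-3.142, 0.0, 0.004]
ft_force: [-0.9, 0.2, -0.2]
opening: 0.588
```

Request:
drive_tool:
  increments:
    - [[0,0,0.04],[0,0,0]]
    - [[0,0,0],[0,0,0]]

```text
t: 20.75
eef_pos: [432.2, -305.9, 21.4]
tcp_rot: [3.141, -0.0, 0.004]
ft_force: [-0.0, -0.2, -0.5]
opening: 0.588
```

Request:
drive_tool:
  increments:
    - [[0,0,0.03],[0,0,0]]
    - [[0,0,0],[0,0,0]]

```text
t: 20.92
eef_pos: [432.2, -305.9, 21.3]
tcp_rot: [3.141, -0.0, 0.004]
ft_force: [-2.5, 2.5, 9.9]
opening: 0.595
```

Contact. Releasing.

Request:
drive_tool:
  increments:
    - [[0,0,0],[0,0,0]]
    - [[0,0,0],[0,0,0]]
    - [[0,0,0],[0,0,0]]
    - [[0,0,0],[0,0,0]]
    - [[0,0,0],[0,0,0]]
  jaw: 0.8

```text
t: 21.33
eef_pos: [432.2, -305.9, 20.5]
tcp_rot: [3.142, 0.0, 0.004]
ft_force: [-0.7, -0.1, -0.4]
opening: 0.87
```

Request:
drive_tool:
  increments:
    - [[0,0,-0.4],[0,0,0]]
    - [[0,0,-0.8],[0,0,0]]
    - [[0,0,-1],[0,0,0]]
    - [[0,0,-1],[0,0,0]]
    - [[0,0,-1],[0,0,0]]

```text
t: 21.75
eef_pos: [432.0, -305.7, 147.9]
tcp_rot: [-3.141, 0.0, 0.004]
ft_force: [-0.3, -1.1, -0.4]
opening: 0.904
```

Request:
drive_tool:
  increments:
    - [[0.5,-1,-0.3],[0,0,0]]
    - [[0.5,-1,0],[0,0,0]]
    - [[0.5,-1,0],[0,0,0]]
    - [[0.5,-1,0],[0,0,0]]
    - [[0.5,-1,0],[0,0,0]]

```text
t: 22.17
eef_pos: [507.0, -154.1, 155.7]
tcp_rot: [3.141, -0.0, 0.004]
ft_force: [0.0, 0.2, 0.7]
opening: 0.902
```

```bash
python3 - <<'E'
from h import *
for n in ['scene','top']:
    p=env.read_camera(n); s=env.state();print(s['eef_pos'],s['opening'])
    c=proj(p,(431,-306,18)).astype(int); a,l=c[1]-50,c[0]-55
    im=cv2.resize(p['pixels'],None,fx=5,fy=5,interpolation=2)
    cv2.imwrite(f'pics/{n}12.png',im[a*5:(a+90)*5,l*5:(l+110)*5])
    for k in ['frit_mid']:
      for r in env.tip_of(k,p)[:2]: print(n,k,round(r['score'],2),np.round(r['point'],1))
E
```

```text
[ 508.72628713 -150.08582896  155.72178938] 0.8996912130097179
scene frit_mid 0.72 [ 435.2 -303.3   23.2]
[ 507.17359414 -153.80274791  155.55026188] 0.9034517637512491
top frit_mid 0.73 [ 430.8 -307.3    0.9]
```

View pics/scene12.png

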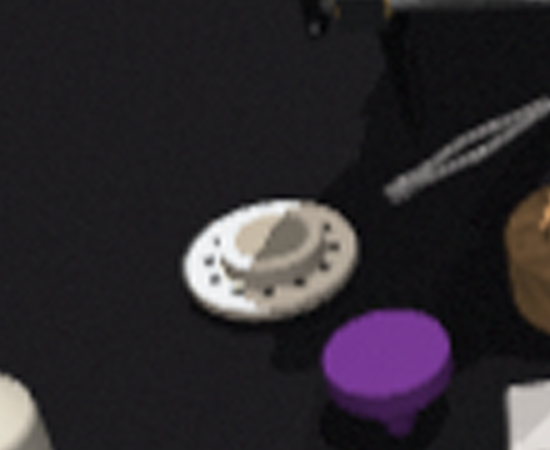

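View pics/top12.png

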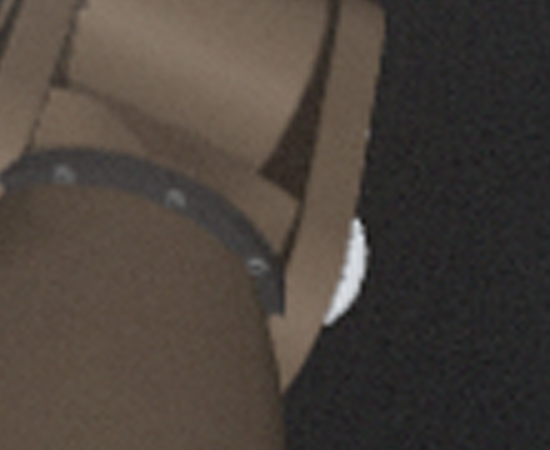

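The frit is flat and centred on the plate, at scene crop (275,245). Now the base.

Request:
drive_tool:
  increments:
    - [[0.5,-1,0],[0,0,0]]
    - [[0.5,-1,0],[0,0,0]]
    - [[0.5,-1,0],[0,0,0]]
    - [[0.5,-1,0],[0,0,0]]
    - [[0.5,-0.9,0],[0,0,0]]

```text
t: 22.78
eef_pos: [581.3, -8.1, 155.6]
tcp_rot: [3.141, 0.0, 0.002]
ft_force: [1.5, -1.0, 0.6]
opening: 0.903
```

Request:
drive_tool:
  increments:
    - [[0.35,-0.5,0],[0,0,0]]
    - [[0,0,0.4],[0,0,0]]
    - [[0,0,0.5],[0,0,0]]
    - [[0,0,0.4],[0,0,0]]
    - [[0,0,0],[0,0,0]]

```text
t: 23.2
eef_pos: [590.3, 5.5, 114.4]
tcp_rot: [-3.141, 0.004, 0.003]
ft_force: [-0.1, 0.4, -0.3]
opening: 0.898
```

Request:
drive_tool:
  increments:
    - [[0,0,0],[0,0,0]]
    - [[0,0,0],[0,0,0]]
    - [[0,0,0],[0,0,0]]

```text
t: 23.45
eef_pos: [591.8, 6.1, 117.5]
tcp_rot: [3.141, -0.001, 0.003]
ft_force: [0.6, -0.3, 0.2]
opening: 0.899
```

```bash
python3 - <<'E'
from h import *
p=env.read_camera('scene'); print(env.state()['eef_pos'],env.state()['opening'])
cv2.imwrite('pics/s13.png',cv2.resize(p['pixels'][150:250,210:320],None,fx=6,fy=6,interpolation=2))
E
```

```text
[591.77950228   6.30499983 117.44619013] 0.8987759956709717
```

View pics/s13.png

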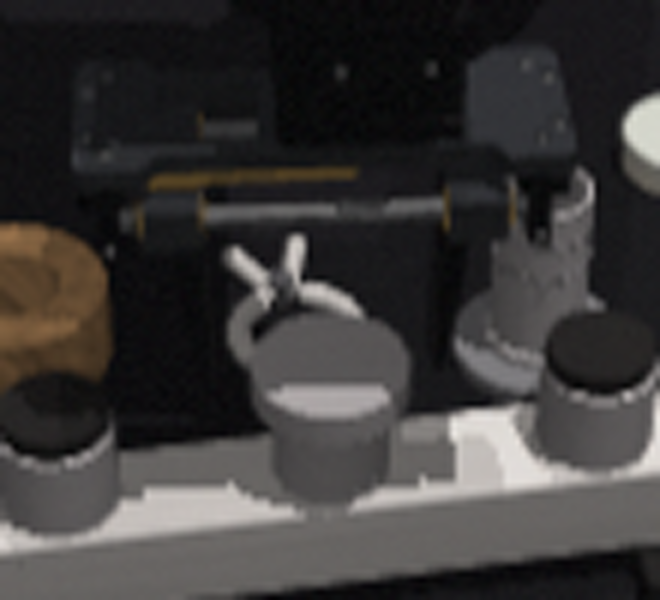

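Request:
drive_tool:
  increments:
    - [[0.06,-0.12,0],[0,0,0]]
    - [[0,0,0.3],[0,0,0]]
    - [[0,0,0.18],[0,0,0]]
    - [[0,0,0],[0,0,0]]
    - [[0,0,0],[0,0,0]]

```text
t: 23.92
eef_pos: [593.0, 10.4, 101.6]
tcp_rot: [3.142, 0.001, 0.004]
ft_force: [1.1, -0.6, 0.5]
opening: 0.903
```

Request:
drive_tool:
  increments:
    - [[0,0,0],[0,0,0]]
    - [[0,0,0],[0,0,0]]
    - [[0,0,0],[0,0,0]]

```text
t: 24.17
eef_pos: [593.4, 10.3, 102.4]
tcp_rot: [3.141, -0.0, 0.004]
ft_force: [0.5, 0.7, 0.8]
opening: 0.902
```

Raising 0.6 mm, then closing.

Request:
drive_tool:
  increments:
    - [[0,0,-0.02],[0,0,0]]
    - [[0,0,0],[0,0,0]]
    - [[0,0,0],[0,0,0]]
    - [[0,0,0],[0,0,0]]
    - [[0,0,0],[0,0,0]]
  jaw: -1

```text
t: 24.58
eef_pos: [593.3, 10.3, 102.9]
tcp_rot: [3.141, -0.0, 0.004]
ft_force: [-0.0, -1.2, 0.8]
opening: 0.669
```

Request:
drive_tool:
  increments:
    - [[0,0,0],[0,0,0]]
    - [[0,0,0],[0,0,0]]
    - [[0,0,0],[0,0,0]]

```text
t: 24.83
eef_pos: [593.3, 10.3, 102.9]
tcp_rot: [3.141, -0.0, 0.004]
ft_force: [-1.4, -0.7, 2.2]
opening: 0.663
```

Request:
drive_tool:
  increments:
    - [[0,0,-0.2],[0,0,0]]
    - [[0,0,-0.4],[0,0,0]]
    - [[0,0,-0.5],[0,0,0]]
    - [[0,0,-0.6],[0,0,0]]
    - [[0,0,-0.5],[0,0,0]]

```text
t: 25.25
eef_pos: [593.1, 10.5, 169.8]
tcp_rot: [-3.141, 0.0, 0.004]
ft_force: [0.5, 0.3, -2.7]
opening: 0.666
```

```bash
python3 - <<'E'
from h import *
p=env.read_camera('scene'); print(env.state()['eef_pos'],env.state()['opening'])
cv2.imwrite('pics/s14.png',cv2.resize(p['pixels'][130:250,210:320],None,fx=5,fy=5,interpolation=2))
E
```

```text
[594.1745719   10.42914999 172.54400225] 0.6654275470293627
```

View pics/s14.png

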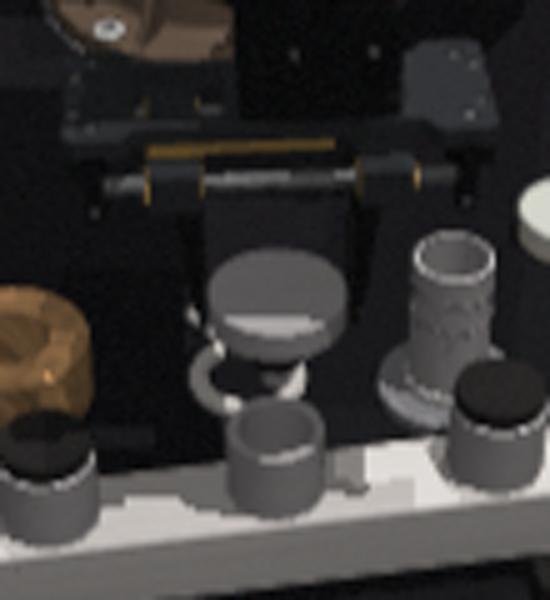

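The base is held level with its stem clear of the port. Carrying it to the cork ring.

Request:
drive_tool:
  increments:
    - [[-0.3,0.3,0],[0,0,0]]
    - [[-0.6,0.6,0],[0,0,0]]
    - [[-0.8,0.7,0],[0,0,0]]
    - [[-0.8,0.8,0],[0,0,0]]
    - [[-0.8,0.8,0],[0,0,0]]

```text
t: 25.72
eef_pos: [492.3, -86.6, 167.7]
tcp_rot: [-3.141, 0.002, 0.005]
ft_force: [-0.3, 0.2, -2.7]
opening: 0.668
```

Request:
drive_tool:
  increments:
    - [[-0.8,0.7,0],[0,0,0]]
    - [[-0.6,0.5,0],[0,0,0]]
    - [[-0.2,0.2,0.5],[0,0,0]]
    - [[0,0,0.6],[0,0,0]]
    - [[0,0,0.3],[0,0,0]]

```text
t: 26.13
eef_pos: [444.9, -128.5, 125.0]
tcp_rot: [-3.141, 0.002, 0.002]
ft_force: [-0.1, 0.2, -3.2]
opening: 0.668
```

Request:
drive_tool:
  increments:
    - [[0,0,0],[0,0,0]]
    - [[0,0,0],[0,0,0]]
    - [[0,0,0],[0,0,0]]

```text
t: 26.38
eef_pos: [447.1, -128.1, 127.1]
tcp_rot: [3.141, -0.0, 0.005]
ft_force: [0.0, -0.0, -3.0]
opening: 0.665
```

```bash
python3 - <<'E'
from h import *
for n in ['scene','top']:
    p=env.read_camera(n); s=env.state();print(s['eef_pos'],s['opening'])
    e=s['eef_pos']
    c=proj(p,(446,-129,42)).astype(int); a,l=c[1]-60,c[0]-55
    im=cv2.resize(p['pixels'],None,fx=5,fy=5,interpolation=2)
    for C,r,col in [((446.5,-128.7,42),45,(0,0,255)),((446.5,-128.7,42),23,(0,0,255)),((e[0]+.5,e[1],e[2]+13),32,(0,255,0))]:
        pts=np.array([proj(p,(C[0]+r*np.cos(t),C[1]+r*np.sin(t),C[2])) for t in np.linspace(0,6.283,60)])*5+2
        cv2.polylines(im,[np.round(pts).astype(int)],True,col,1)
    cv2.imwrite(f'pics/{n}15.png',im[a*5:(a+110)*5,l*5:(l+110)*5])
    for k in ['base_head','corkring']:
      for r in env.tip_of(k,p)[:3]: print(n,k,round(r['score'],2),np.round(r['point'],1))
E
```

```text
[ 447.16584465 -128.07309922  127.27205243] 0.6644004182353698
scene base_head 0.92 [ 450.9 -126.5  131.4]
scene base_head 0.74 [701.9 142.8  43.7]
scene base_head 0.58 [ 552.7 -228.7   41.6]
scene corkring 0.62 [ 447.  -130.3   -3.9]
[ 447.09256191 -128.09941474  127.29138468] 0.6662676841345059
top base_head 0.96 [700.9 140.3  41.2]
top base_head 0.56 [ 555.7 -229.1   42.6]
```

View pics/scene15.png

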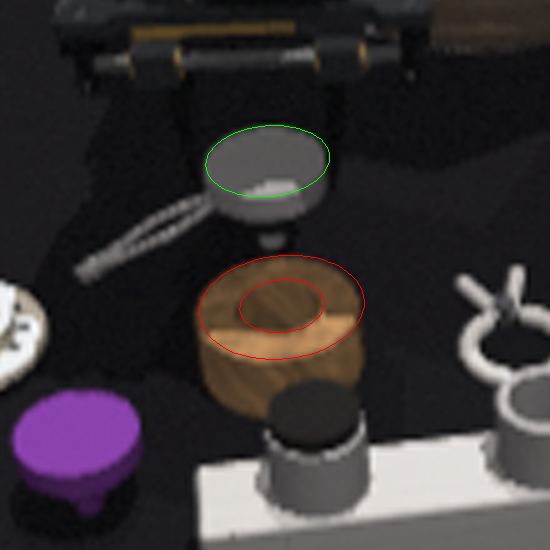

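View pics/top15.png

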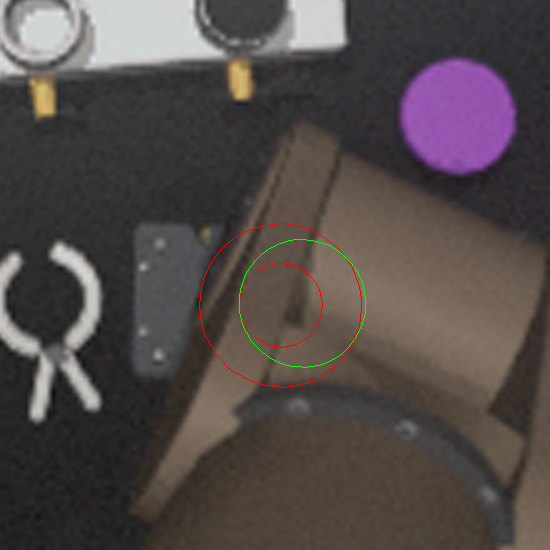

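The modelled outlines lie on the actual base head, crop (267,160), and on the cork ring, (281,307), so it's aligned within about 2 mm. Lowering it.

Request:
drive_tool:
  increments:
    - [[0,0,0.4],[0,0,0]]
    - [[0,0,0.5],[0,0,0]]
    - [[0,0,0.4],[0,0,0]]
    - [[0,0,0.2],[0,0,0]]
    - [[0,0,0.2],[0,0,0]]

```text
t: 27.1
eef_pos: [446.9, -128.2, 75.5]
tcp_rot: [-3.142, 0.0, 0.004]
ft_force: [-0.7, -0.4, -3.5]
opening: 0.669
```

Request:
drive_tool:
  increments:
    - [[0,0,0.2],[0,0,0]]
    - [[0,0,0.2],[0,0,0]]
    - [[0,0,0.2],[0,0,0]]
    - [[0,0,0.15],[0,0,0]]
    - [[0,0,0],[0,0,0]]

```text
t: 27.52
eef_pos: [446.6, -128.1, 52.6]
tcp_rot: [-3.141, 0.001, 0.004]
ft_force: [-0.4, 0.6, -3.0]
opening: 0.664
```

Request:
drive_tool:
  increments:
    - [[0,0,0],[0,0,0]]
    - [[0,0,0],[0,0,0]]

```text
t: 27.68
eef_pos: [446.9, -128.3, 53.5]
tcp_rot: [3.141, -0.0, 0.004]
ft_force: [-0.3, 0.4, -2.8]
opening: 0.671
```

Request:
drive_tool:
  increments:
    - [[0,0,0.15],[0,0,0]]
    - [[0,0,0],[0,0,0]]
    - [[0,0,0],[0,0,0]]

```text
t: 27.93
eef_pos: [446.8, -128.2, 48.7]
tcp_rot: [3.142, 0.0, 0.004]
ft_force: [-0.2, -0.4, -3.7]
opening: 0.664
```

Request:
drive_tool:
  increments:
    - [[0,0,0.07],[0,0,0]]
    - [[0,0,0],[0,0,0]]
    - [[0,0,0],[0,0,0]]

```text
t: 28.18
eef_pos: [446.8, -128.2, 46.6]
tcp_rot: [3.142, 0.0, 0.004]
ft_force: [-0.1, 0.3, -3.3]
opening: 0.662
```

Request:
drive_tool:
  increments:
    - [[0,0,0.04],[0,0,0]]
    - [[0,0,0],[0,0,0]]

```text
t: 28.35
eef_pos: [446.8, -128.2, 45.4]
tcp_rot: [3.142, 0.0, 0.004]
ft_force: [-0.3, -0.0, -3.3]
opening: 0.665
```

Request:
drive_tool:
  increments:
    - [[0,0,0.03],[0,0,0]]
    - [[0,0,0],[0,0,0]]

```text
t: 28.52
eef_pos: [446.9, -128.3, 44.9]
tcp_rot: [3.141, -0.0, 0.004]
ft_force: [-1.4, 0.4, 1.6]
opening: 0.669
```

Request:
drive_tool:
  increments:
    - [[0,0,0.02],[0,0,0]]
    - [[0,0,0],[0,0,0]]

```text
t: 28.68
eef_pos: [446.9, -128.3, 44.8]
tcp_rot: [3.141, -0.001, 0.004]
ft_force: [-2.3, 1.8, 12.9]
opening: 0.667
```

Contact with the head on the ring. Releasing and backing away.

Request:
drive_tool:
  increments:
    - [[0,0,0],[0,0,0]]
    - [[0,0,0],[0,0,0]]
    - [[0,0,0],[0,0,0]]
    - [[0,0,0],[0,0,0]]
    - [[0,0,0],[0,0,0]]
  jaw: 0.9

```text
t: 29.1
eef_pos: [446.8, -128.2, 44.0]
tcp_rot: [3.142, -0.0, 0.004]
ft_force: [-0.6, -0.1, 0.3]
opening: 0.935
```

Request:
drive_tool:
  increments:
    - [[0,0,-0.3],[0,0,0]]
    - [[0,0,-0.7],[0,0,0]]
    - [[0,0,-1],[0,0,0]]
    - [[0,0,-1],[0,0,0]]
    - [[0,0,-1],[0,0,0]]

```text
t: 29.52
eef_pos: [446.4, -128.1, 165.9]
tcp_rot: [-3.142, 0.0, 0.004]
ft_force: [0.5, 0.6, 0.4]
opening: 0.951
```

Request:
drive_tool:
  increments:
    - [[0,0,-1],[0,0,0]]
    - [[0,1,-1],[0,0,0]]
    - [[0,1,0],[0,0,0]]
    - [[0,1,0],[0,0,0]]
    - [[0,1,0],[0,0,0]]

```text
t: 29.93
eef_pos: [447.1, -248.9, 224.9]
tcp_rot: [3.14, -0.001, 0.005]
ft_force: [0.6, 0.2, 0.1]
opening: 0.948
```

Request:
drive_tool:
  increments:
    - [[0,1,0],[0,0,0]]
    - [[-0.3,1,0],[0,0,0]]
    - [[-0.3,1,0],[0,0,0]]
    - [[-0.3,1,0],[0,0,0]]
    - [[-0.3,1,0],[0,0,0]]

```text
t: 30.35
eef_pos: [411.1, -399.0, 224.2]
tcp_rot: [3.141, -0.0, 0.004]
ft_force: [0.2, -0.2, -0.1]
opening: 0.951
```

Request:
drive_tool:
  increments:
    - [[-0.3,1,0],[0,0,0]]
    - [[-0.3,1,0],[0,0,0]]
    - [[-0.3,1,0],[0,0,0]]
    - [[-0.3,1,0],[0,0,0]]
    - [[0,0,0],[0,0,0]]

```text
t: 30.77
eef_pos: [374.4, -522.2, 223.6]
tcp_rot: [3.14, 0.0, 0.001]
ft_force: [0.2, -0.6, 0.2]
opening: 0.949
```

```bash
python3 - <<'E'
from h import *
for n in ['scene','top']:
    p=env.read_camera(n); s=env.state();print(s['eef_pos'],s['opening'],s['t'])
    a,b,l,r=(130,270,120,400) if n=='scene' else (110,270,130,410)
    im=cv2.resize(p['pixels'],None,fx=2.8,fy=2.8,interpolation=2)
    cv2.imwrite(f'pics/{n}16.png',im[int(a*2.8):int(b*2.8),int(l*2.8):int(r*2.8)])
    im=cv2.resize(p['pixels'],None,fx=5,fy=5,interpolation=2)
    c=proj(p,(446,-129,42)).astype(int)
    cv2.imwrite(f'pics/{n}16c.png',im[(c[1]-30)*5:(c[1]+30)*5,(c[0]-40)*5:(c[0]+40)*5])
    for k in ['lid_knob','funnel_mid','frit_mid','base_head','plug1_top']:
      for r in env.tip_of(k,p)[:3]: print(n,k,round(r['score'],2),np.round(r['point'],1))
E
```

```text
[ 375.04596981 -519.8625701   223.47057484] 0.9485101269794792 30.8167
scene lid_knob 0.61 [435.1 300.2  25.9]
scene lid_knob 0.51 [ 605.8 -100.7  107.7]
scene funnel_mid 0.79 [457.8 110.2  51. ]
scene funnel_mid 0.19 [ 446.9 -132.9   -1.6]
scene frit_mid 0.58 [ 436.2 -306.5   23.9]
scene base_head 0.92 [ 553.2 -225.5   41.1]
scene base_head 0.89 [701.9 141.8  47.1]
scene base_head 0.57 [ 452.1 -127.1   48.8]
[ 376.8940743  -516.99758895  223.97538584] 0.9521418359847879 31.1167
top lid_knob 0.68 [439.1 298.6  28.3]
top funnel_mid 0.44 [462.6 112.3  51.1]
top frit_mid 0.91 [ 435.4 -304.6   25.3]
top base_head 0.95 [703.1 139.   45.8]
top base_head 0.86 [ 448.9 -128.8   51.3]
top base_head 0.7 [ 552.9 -228.    42.7]
top plug1_top 0.64 [ 4.348e+02  2.993e+02 -4.000e-01]
top plug1_top 0.48 [578.  116.7 110. ]
```

View pics/scene16.png

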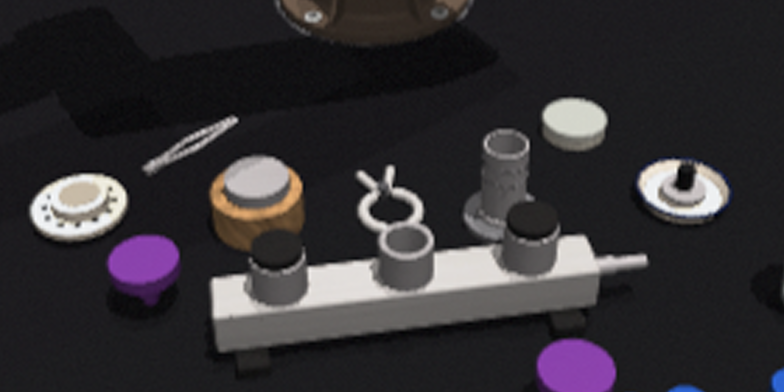

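View pics/top16.png

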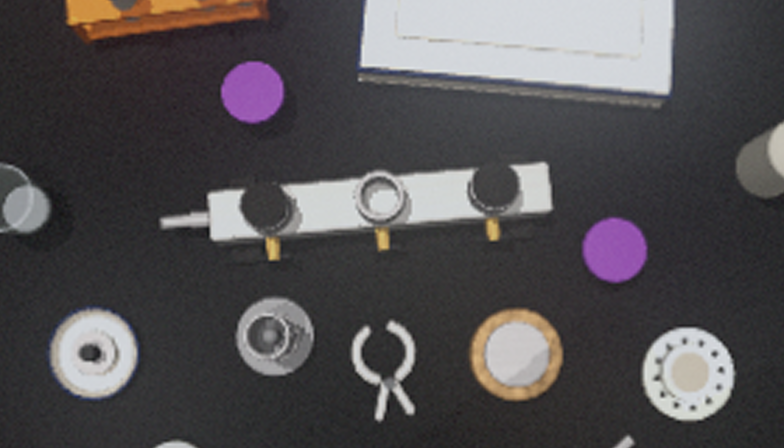

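View pics/scene16c.png

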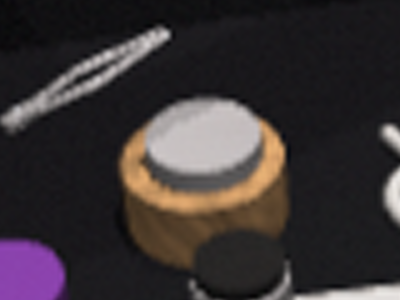

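All four parts are centred on their places in both views: lid (94,352), funnel (275,337), base (516,354) and frit (688,373) in the top view. The stoppers haven't moved. I'll let the arm settle, then hand in.

Request:
drive_tool:
  increments:
    - [[0,0,0],[0,0,0]]
    - [[0,0,0],[0,0,0]]
    - [[0,0,0],[0,0,0]]

```text
t: 31.62
eef_pos: [376.4, -517.9, 223.5]
tcp_rot: [3.142, 0.0, 0.004]
ft_force: [-0.3, -1.0, -0.6]
opening: 0.946
```

```bash
python3 -c "
from cell import env
print(env.state()['ft_force']); print(env.job_done())"
```

```text
[-0.2924133  -0.97753717 -0.6301368 ]
the job is handed in; nothing more can be done
None
```

I took the filter unit apart from the top down and handed the job in at about 31.6 s of the 109 s allowed. The lid is in the saucer, the funnel over the peg, the sintered disc on the porcelain plate and the steel base in the cork ring. I lowered each part in small steps until the wrist force showed contact, then released it.

- **Placement:** In the last scene and top pictures all four parts look upright and centred. The network positions agreed with the target centres to about 2–6 mm, and the networks themselves are only good to about 4 mm.
- **Stoppers and look-alikes:** Both stoppers look unmoved in the pictures. I did not touch the purple bases or the white look-alike disc.
- **Robot:** The arm was parked well clear with the gripper open, and the wrist force was near zero.
- **Disagreements:** As before, the networks also reported some wrong things, such as the purple look-alikes as the base and a stopper as the lid. No final check failed. The hand-in gave no verdict.

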